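# Pack the battlemented wall tile under the cantilever tray

## Task

Pack the battlemented wall tile from the slotted rack into the cantilever case: swing the case's top tray up and over by its bar handle until it rests fully open, stand the tile upright on the floor of the compartment underneath, then swing the tray back and down until the case is fully shut. Guide the tray all the way in both directions rather than letting it fall, set the tile down rather than dropping it, and leave the other tiles and the knight where they stand.

Things in the scene. Friction and masses are not known exactly. Their poses are not given: they have to be found in the camera images.
- case_floor (a point): Centre of the compartment's floor (upper face, 4 mm above the shelf) in the lower box of the green steel cantilever case, fixed to the shelf. Box 200 mm (x) x 160 mm (y) x 90 mm high outside, walls 4 mm: inside 192 x 152 mm, 86 mm deep. z up. Shut, the top tray covers it like a lid; the tray opens towards this frame's -y.
- tray_bar (a point): Middle of the top tray's steel bar handle: round, 14 mm thick, straight for 170 mm along the x of case_floor (axes parallel), 36 mm above the tray's rim, clear beneath. Tray shut: 168 mm straight above case_floor. The open-topped tray is 200 x 160 x 45 mm, about 0.6 kg, and stays level as it swings, on two parallel pairs of 115 mm links at the case's ends.
- tray_swing (a joint): Swing q of the links: 0 shut (stop), 1.833 rad open (stop); the tray falls to the nearer stop from either side of the top, q = 1.047. Low friction, 5 to 9 N to lift. In the axes of case_floor the bar goes from its shut place by y = 0.115*(sin(1.047-q)-0.866), z = 0.115*(cos(1.047-q)-0.5) m: an arc up and to -y, 57 mm up at the top, open at 181 mm to -y and 24 mm up.
- battle_tile_center (a point): Centre, half-way up, of the battlemented tile, the one to pack: grey resin, 110 mm long (its y), 20 mm thick (its x), 70 mm high (z up), solid for the lower 52 mm, three square merlons above (the middle one 28 mm wide, gaps 18 mm). The longest of the four tiles, the only one with a notched top. About 0.17 kg. It stands on its long edge in a slot of the rack.
- plain_tile_center (a point): Centre, half-way up, of a straight-topped plain wall tile, 20 x 80 x 70 mm (x, y, z), standing in another slot. To be left.
- door_tile_center (a point): Centre of a straight-topped wall tile with a doorway, 20 x 80 x 70 mm, standing in another slot. To be left.
- window_tile_center (a point): Centre of a straight-topped wall tile with a window, 20 x 80 x 70 mm, standing in another slot. To be left.
- rack: Low beech rack fixed to the shelf, 220 mm along its x, 110 mm along its y, 24 mm high, origin at the middle of its underside. Four open-ended slots 24 mm wide run along its y, 55 mm apart (at x = -82.5, -27.5, 27.5, 82.5 mm), their bottoms 8 mm above the shelf. Tiles stand in them with their tops 78 mm above the shelf.
- knight_center (a point): Middle, 45 mm up, of a loose rosewood chess knight 92 mm high on a 44 mm round foot, beyond the case and rack. To be left.
Mind the look-alikes: they are no part of the job. Leave any turquoise or yellow look-alike of the part that bears battle_tile_center alone.

How it is judged:
On the way, in this order (a step that is already met when the one before it is completed fails the run):
1. the tray is swung fully open (value of joint tray_swing above 1.7 rad), for 0.2 s.
2. the battlemented tile stands upright on the compartment floor, let go, with the tray still open (value of joint tray_swing above 1.6 rad and x of battle_tile_center in the frame of case_floor between -0.088 and 0.088 m and y of battle_tile_center in the frame of case_floor between -0.068 and 0.068 m and z of battle_tile_center in the frame of case_floor below 0.042 m and angle between battle_tile_center's own z axis and vertical below 0.2 rad and contact force between battle_tile and the fingers below 0.05 N), for 0.2 s.
At the end, for the whole second after the job is handed in: The tray is fully shut (links within 0.06 rad of the stop); the battlemented tile stands upright (within 0.2 rad) at rest on the floor of the compartment under it; the other three tiles and the knight are within 20 mm of where they stood (value of joint tray_swing below 0.06 rad and x of battle_tile_center in the frame of case_floor between -0.088 and 0.088 m and y of battle_tile_center in the frame of case_floor between -0.068 and 0.068 m and z of battle_tile_center in the frame of case_floor below 0.042 m and angle between battle_tile_center's own z axis and vertical below 0.2 rad and linear speed of battle_tile below 0.02 m/s and distance of each of plain_tile_center, door_tile_center, window_tile_center, knight_center from where it was at the start of the episode below 0.02 m); the robot touches nothing.
It fails at once if the tray falls or is slammed (its links turn faster than 3 rad/s, about 0.35 m/s at the bar) (velocity of joint tray_swing below -3 rad/s or velocity of joint tray_swing above 3 rad/s).
It fails at once if the tile is dropped (over 0.6 m/s out of the fingers, a fall of some 20 mm) (contact force between battle_tile and the fingers below 0.05 N and linear speed of battle_tile above 0.6 m/s).
It fails at once if another tile or the knight is moved more than 20 mm (distance of any of plain_tile_center, door_tile_center, window_tile_center, knight_center from where it was at the start of the episode above 0.02 m).
It also fails if it takes over 72 s, if anything falls off the work surface, if the arm or the gripper's body presses on something with over 40 N, if the wrist force passes 120 N, or if a joint passes its speed limit or range.

## Robot

A 7-joint arm with a two-finger parallel gripper is mounted at the origin on the work surface. World frame = base frame: x ahead of the robot, y to its left, z up, the work surface at z = 0. Lengths are in m, angles in rad, forces in N, time in s.
With the tool pointing down it reaches from about 0.4 to 0.85 m from the base axis. Payload 4.5 kg.
Tool frame: the origin (TCP) lies between the finger pads; the fingertips stand 17 mm ahead of it and the grasp point (between the pads) lies 2 mm behind it; z points along the fingers, y is the direction in which the jaws open and shut (so a half turn about z gives the same grasp; the last joint's range is limited). The gripper opens to 88 mm and grips with 3 to 60 N. Pads are 18 mm wide; open, the fingers measure 123 mm over their backs; the gripper's body (75 mm by 187 mm) begins 45 mm behind the grasp point.
Start: joints at [-1.217, 0.689, -0.195, 1.565, 0.157, 0.902, -0.215], TCP at [0.196, 0.593, 0.256] pointing down, gripper open.
Joint ranges: [-3.01, 3.01], [-0.46, 2.08], [-1.47, 1.51], [0.13, 2.56], [-1, 4.14], [0.04, 2.09], [-2.66, 2.66]. Speed limits (rad/s): [2.57, 2.57, 3.14, 3.14, 3.14, 3.14, 3.14].

## Interface

Orientations are given as [roll, pitch, yaw] about the fixed x, y, z axes, in that order (R = Rz(yaw) Ry(pitch) Rx(roll)).
In Python, from bench import env, get_image, camera_info, workorder gives the robot as it stands. The module is installed in compiled form; this text tells all that it offers.
- The arm moves only by the shell command python3 -m crank 'ROWS' [OPENING]. ROWS is JSON, a list of rows, each a list of 4 numbers: the shift along the tool's x, y, z in mm, then the turn about the tool's z in degrees. In form: [[dx, dy, dz, roll], ...]. A call has exactly 5 rows; each row shifts and turns the commanded pose from where the row before left it, along the tool's axes as they then stand; what a row does not reach is not made up. A row lasts 1/10 s, in which the tool goes at most 50 mm and 8.59 degrees, less where a joint would pass 70% of its speed; a pose out of reach is approached as far as the arm can. A call with a gripper value outside its range is refused whole. OPENING is the opening, from 0 (shut) to 1 (fully open), set as the call begins (- or left out, the last holds). The fingers move at their own pace and stop on an object; the grip force is fixed at half the most. Time passes only in rows, so rows that do not move let the fingers close, or fill a call up. It gives the time, the measured TCP pose, the force and the opening at its end, in the units of the state.
- env.get_obs(): the state, without advancing time (a new reading comes with each control period).
- get_image(name): name is "scene" or "top" or "wrist"; returns the picture (400x640x3 uint8, blue, green, red); there is no depth.
- camera_info(name): a dict with "fx", "fy", "cx", "cy" (pixels), "R" (3x3) and "t" (3): a world point X has camera coordinates R X + t. Camera axes: x right, y down, z forward; pixel columns grow to the right and rows downward; lengths in m; the calibration is good to about 2 mm. The wrist camera is an equidistant fisheye: a pixel r from the principal point sees the ray r / f radians off the axis. A picture is of the moment at which its call begins: read the wrist's pose just before it. camera_info takes no time and is no camera call; for the wrist camera it gives the pose at the moment of the call.
- workorder.sign_off(): hands the job in, once; it reports no verdict.
The state is a dict: "time_s": time; "qpos": joint angles; "joint_vel": joint speeds; "tau": joint torques, N m; "position": TCP position; "eef_rot": TCP orientation; "ft_force": force on the tool from outside, world axes, zero at the start; "torque": the same for the moment, N m; "finger_gap": finger opening in m.
Only numpy, scipy, OpenCV 4.12 (cv2) and the standard library are available. Lean on these libraries where they do the work, as an engineer would, in place of code of your own. Each camera call takes 0.05 s, during which the arm holds its last target.

## Working session

There is one attempt and no reset: what is moved stays moved. The work goes in short steps, Python scripts to look and compute and a shell command to move; the robot and the scene stay as the last step left them, time stands still between calls to the robot, and variables do not carry over. Pictures are saved under pics/ and viewed, and the job is handed in when it is done.

```bash
mkdir -p pics; python3 - <<'E'
from bench import env,get_image,camera_info
import cv2
o=env.get_obs();print(o)
for n in("scene","top"):
    cv2.imwrite(f"pics/{n}0.png",get_image(n));print(n,camera_info(n))
ci=camera_info("wrist");cv2.imwrite("pics/wrist0.png",get_image("wrist"));print(ci)
E
```

```text
{'time_s': 0.0, 'qpos': array([-1.21719592,  0.689976  , -0.19450223,  1.56635076,  0.15732339,
        0.90248062, -0.21509163]), 'joint_vel': array([ 8.49970850e-04,  1.41186577e-03, -9.20737544e-04,  6.34697767e-04,
        4.32215296e-05, -2.50609267e-03,  3.92766592e-04]), 'tau': array([ 7.84970744e-04, -5.27565336e+01, -1.26652200e+00, -1.53432423e+01,
       -5.25815960e-02,  6.39840611e-03,  1.64639609e-04]), 'position': array([0.19635292, 0.59272393, 0.25491289]), 'eef_rot': array([-3.13977789e+00,  1.56427406e-04,  2.82189143e+00]), 'ft_force': array([ 0.27525533, -0.05249986, -0.84356816]), 'torque': array([-0.02958138, -0.02900655, -0.00853153]), 'finger_gap': 0.08802478226192544}
scene {'fx': 499.8983426003943, 'fy': 499.8983426003943, 'cx': 322.76032696569285, 'cy': 202.94262246523692, 'R': array([[-0.79977707,  0.60028339, -0.00405994],
       [ 0.41040738,  0.54183836, -0.73346913],
       [-0.43808951, -0.58827802, -0.67971063]]), 't': array([ 0.39558939, -0.22668936,  1.71698523])}
top {'fx': 431.68304330408523, 'fy': 431.68304330408523, 'cx': 314.7375133546186, 'cy': 191.940595647312, 'R': array([[-0.00945483, -0.99994228, -0.00510405],
       [-0.98813344,  0.01012549, -0.15326373],
       [ 0.15330656,  0.0035944 , -0.98817214]]), 't': array([0.14387044, 0.63641024, 1.11858781])}
{'fx': 309.70691628693146, 'fy': 309.70691628693146, 'cx': 321.27216530875876, 'cy': 200.47283849846394, 'R': array([[ 0.31366614,  0.94953263, -0.0011573 ],
       [ 0.91051481, -0.30043085,  0.28408464],
       [ 0.26939995, -0.09016147, -0.95879851]]), 't': array([-0.62449859, -0.03892376,  0.38900912])}
```

View pics/scene0.png

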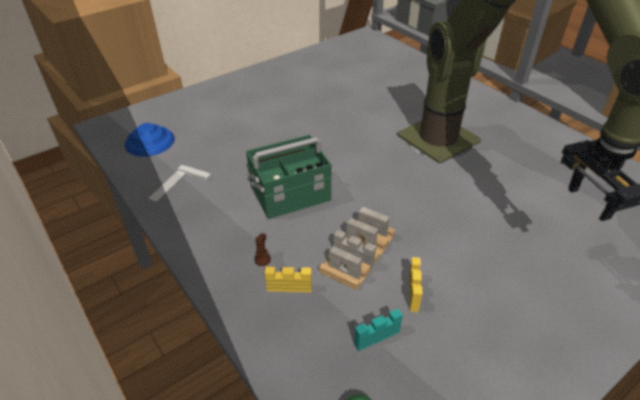

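View pics/top0.png

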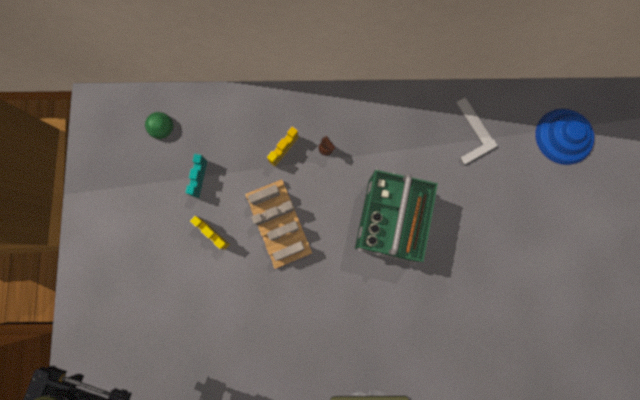

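View pics/wrist0.png

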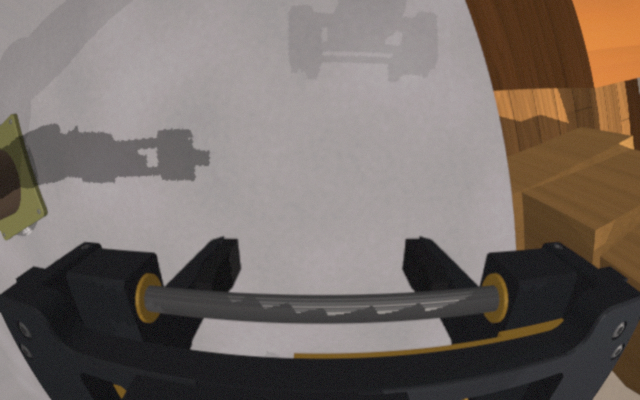

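```bash
python3 - <<'E'
import cv2
t=cv2.imread("pics/top0.png");s=cv2.imread("pics/scene0.png")
cv2.imwrite("pics/c1.png",cv2.resize(t[160:280,230:330],None,fx=5,fy=5,interpolation=cv2.INTER_CUBIC))
cv2.imwrite("pics/c2.png",cv2.resize(t[160:270,345:445],None,fx=5,fy=5,interpolation=cv2.INTER_CUBIC))
cv2.imwrite("pics/c3.png",cv2.resize(s[200:290,310:405],None,fx=6,fy=6,interpolation=cv2.INTER_CUBIC))
cv2.imwrite("pics/c4.png",cv2.resize(s[130:220,240:335],None,fx=6,fy=6,interpolation=cv2.INTER_CUBIC))
E
```

```text
(no output)
```

View pics/c1.png

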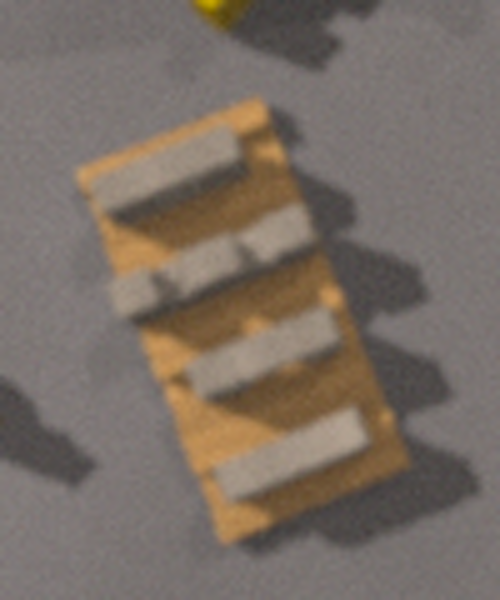

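View pics/c2.png

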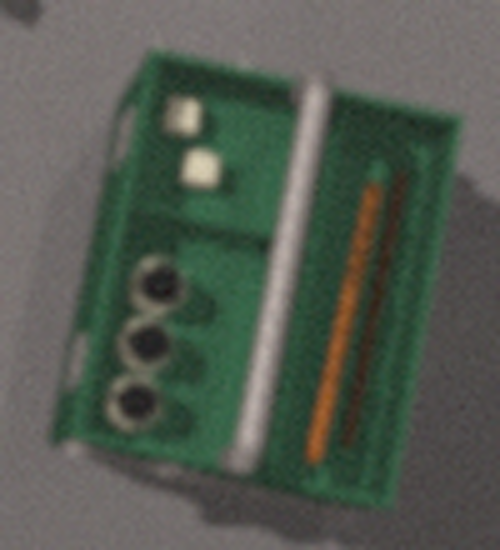

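View pics/c3.png

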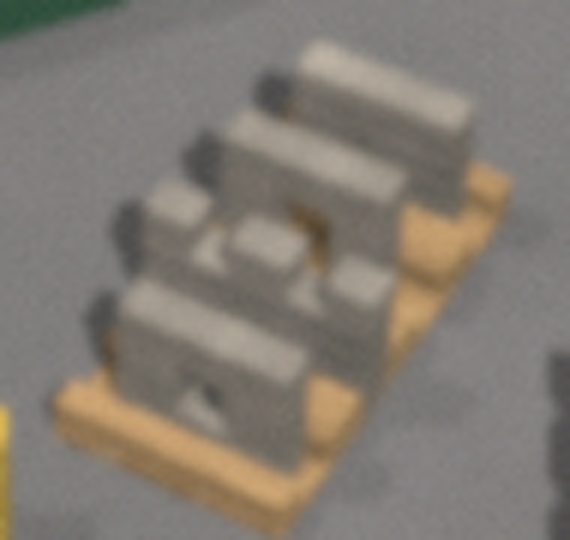

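View pics/c4.png

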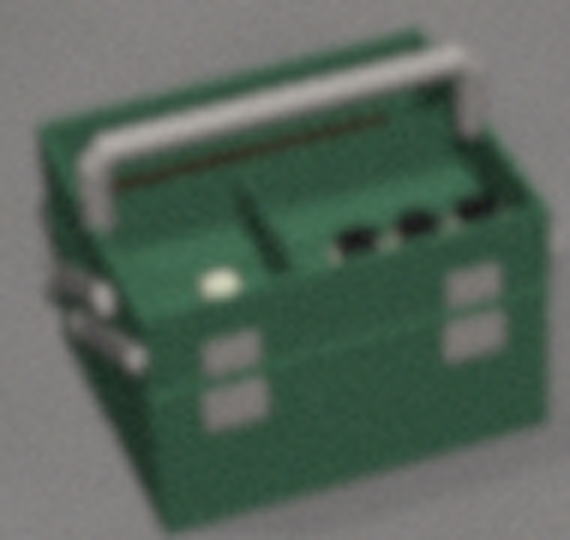

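```bash
cat > h.py <<'E'
import numpy as np
from scipy.optimize import least_squares
from bench import camera_info
C={n:camera_info(n) for n in("scene","top")}
def proj(n,P):
    c=C[n];p=np.asarray(P)@c["R"].T+c["t"];return np.c_[c["fx"]*p[:,0]/p[:,2]+c["cx"],c["fy"]*p[:,1]/p[:,2]+c["cy"]]
def T(v,P):
    P=np.asarray(P,float);c,s=np.cos(v[2]),np.sin(v[2])
    return np.c_[v[0]+c*P[:,0]-s*P[:,1],v[1]+s*P[:,0]+c*P[:,1],P[:,2]]
def fit(obs,v0):
    f=lambda v:np.concatenate([(proj(n,T(v,[P]))[0]-np.array(px)) for n,P,px in obs])
    r=least_squares(f,v0,loss="soft_l1");print(r.x,np.degrees(r.x[2]));
    for (n,P,px),e in zip(obs,r.fun.reshape(-1,2)):print(n,P,e.round(1))
    return r.x
E
python3 - <<'E'
from h import *
t=lambda x,y:(345+x/5,160+y/5); s=lambda x,y:(240+x/6,130+y/6)
zr=.136;zb=.172
fit([("top",(.085,0,zb),t(315,88)),("top",(-.085,0,zb),t(243,460)),
("top",(.1,.08,zr),t(150,52)),("top",(.1,-.08,zr),t(462,118)),("top",(-.1,-.08,zr),t(392,508)),
("scene",(.085,0,zb),s(92,157)),("scene",(-.085,0,zb),s(458,57)),
("scene",(.1,-.08,zr),s(40,130)),("scene",(-.1,-.08,zr),s(420,32)),("scene",(-.1,.08,zr),s(548,208)),("scene",(.1,.08,zr),s(145,318)),("scene",(.1,.08,0),s(165,530))],[.7,-.1,-.2])
t=lambda x,y:(230+x/5,160+y/5); s=lambda x,y:(310+x/6,200+y/6)
z=.078
# tile y axis toward world +y (left in top)
fit([("top",(.01,.055,z),t(108,285)),("top",(-.01,.055,z),t(123,318)),("top",(.01,-.055,z),t(298,205)),("top",(-.01,-.055,z),t(314,240)),
("scene",(.01,-.055,z),s(143,195)),("scene",(.01,.055,z),s(330,285)),("scene",(-.01,.055,z),s(395,275)),("scene",(-.01,-.055,z),s(172,180))],[.65,.1,.4])
# rack: corners at z .024
z=.024
fit([("top",(.11,.055,z),t(78,175)),("top",(.11,-.055,z),t(265,98)),("top",(-.11,.055,z),t(222,545)),("top",(-.11,-.055,z),t(408,465))],[.65,.1,.4])
E
```

```text
[ 0.56506582 -0.0686116  -0.23517252] -13.474393104884603
top (0.085, 0, 0.172) [-0.4  1.6]
top (-0.085, 0, 0.172) [ 0.2 -4. ]
top (0.1, 0.08, 0.136) [-0.4 -1.2]
top (0.1, -0.08, 0.136) [-0.3 -0.5]
top (-0.1, -0.08, 0.136) [-1.2  0.3]
scene (0.085, 0, 0.172) [ 3.  -2.5]
scene (-0.085, 0, 0.172) [-0.7 -0.5]
scene (0.1, -0.08, 0.136) [-0.7 -2.2]
scene (-0.1, -0.08, 0.136) [ 0.1 -2. ]
scene (-0.1, 0.08, 0.136) [ 0.6 -0.9]
scene (0.1, 0.08, 0.136) [-0.6 -0.5]
scene (0.1, 0.08, 0) [0.1 0.4]
[0.58078153 0.2494817  0.37657435] 21.576120944428112
top (0.01, 0.055, 0.078) [-0.4 -0.4]
top (-0.01, 0.055, 0.078) [-0.6  0. ]
top (0.01, -0.055, 0.078) [ 0.7 -0.2]
top (-0.01, -0.055, 0.078) [ 0.3 -0.2]
scene (0.01, -0.055, 0.078) [0.  0.2]
scene (0.01, 0.055, 0.078) [7.2 1.9]
scene (-0.01, 0.055, 0.078) [ 0.1 -1.5]
scene (-0.01, -0.055, 0.078) [-0.8 -2.1]
[0.55510006 0.23761028 0.3762548 ] 21.557812028482203
top (0.11, 0.055, 0.024) [-0.1 -0.7]
top (0.11, -0.055, 0.024) [-0.5 -0.1]
top (-0.11, 0.055, 0.024) [-0.   0.1]
top (-0.11, -0.055, 0.024) [0.6 0.6]
```

```bash
cat >> h.py <<'E'
def go(xyz,yang=None):
    """tool-axis shift from measured pose (tool down); yang: wanted world angle deg of tool y (mod 180)"""
    from bench import env
    from scipy.spatial.transform import Rotation as Ro
    o=env.get_obs();R=Ro.from_euler("xyz",o["eef_rot"]).as_matrix()
    d=R.T@(np.array(xyz)-o["position"])*1000
    a=np.degrees(np.arctan2(R[1,1],R[0,1]))
    print("t",round(o["time_s"],2),"pos",o["position"].round(4),"rot",o["eef_rot"].round(4),"F",o["ft_force"].round(1),"gap",round(o["finger_gap"],4),"q",o["qpos"].round(2))
    print("shift mm",d.round(1),"yang now",a.round(2), "turn",None if yang is None else round(-((yang-a+90)%180-90),2))
E
python3 -c "
from h import *
go((.565,-.069,.27),76.5)"
```

```text
t 0.15 pos [0.1964 0.5929 0.2551] rot [-3.1403e+00  1.0000e-04  2.8219e+00] F [0.2 1.  0.1] gap 0.0884 q [-1.22  0.69 -0.19  1.57  0.16  0.9  -0.22]
shift mm [-558.  -512.5  -14.2] yang now 71.68 turn -4.82
```

```bash
python3 -m crank '[[-20,-18,-5,-1],[-35,-32,-5,-1],[-35,-32,-5,-1],[-35,-32,0,-1],[-35,-32,0,-0.8]]'; python3 -m crank '[[-35,-32,0,0],[-35,-32,0,0],[-35,-32,0,0],[-35,-32,0,0],[-35,-32,0,0]]';python3 -m crank '[[-35,-32,0,0],[-35,-32,0,0],[-35,-32,0,0],[-35,-32,0,0],[-20,-20,0,0]]'
python3 -m crank '[[0,0,0,0],[0,0,0,0],[0,0,0,0],[0,0,0,0],[0,0,0,0]]'
python3 - <<'E'
from h import *
from bench import get_image
import cv2
go((.565,-.069,.27),76.5)
np.save("w1.npy",camera_info("wrist"),allow_pickle=True)
cv2.imwrite("pics/w1.png",get_image("wrist"))
E
```

```text
time_s: 0.65
position: [0.3102, 0.4069, 0.2708]
eef_rot: [-3.142, 0.0, 2.907]
ft_force: [0.7, 0.8, 0.3]
finger_gap: 0.0879
time_s: 1.15
position: [0.4431, 0.2104, 0.2707]
eef_rot: [3.142, -0.0, 2.906]
ft_force: [0.6, 0.1, 1.3]
finger_gap: 0.0881
time_s: 1.65
position: [0.5649, 0.0263, 0.2704]
eef_rot: [-3.14, 0.001, 2.901]
ft_force: [-0.9, -0.6, -1.1]
finger_gap: 0.0882
time_s: 2.15
position: [0.5628, 0.0322, 0.2708]
eef_rot: [3.141, -0.0, 2.908]
ft_force: [0.2, 0.3, 0.0]
finger_gap: 0.0884
t 2.15 pos [0.5628 0.0322 0.2708] rot [ 3.1412e+00 -2.0000e-04  2.9079e+00] F [0.2 0.3 0. ] gap 0.0884 q [ 0.03  0.6  -0.28  1.73  0.21  0.84  0.99]
shift mm [-25.5 -97.9   0.8] yang now 76.61 turn 0.11
```

View pics/w1.png

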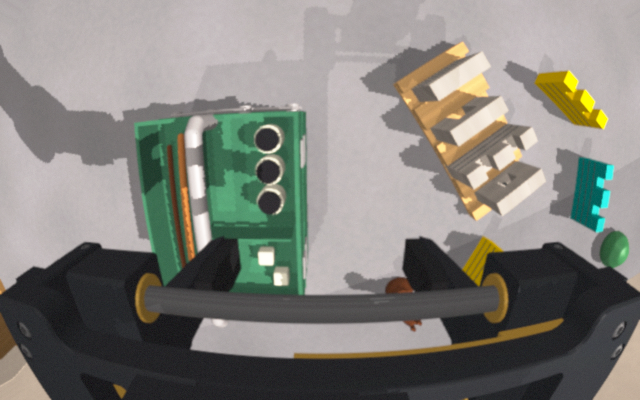

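```bash
cat >> h.py <<'E'
def wray(ci,px,z):
    """wrist pixel -> world point at height z"""
    d=np.array([px[0]-ci["cx"],px[1]-ci["cy"]]);r=np.hypot(*d);th=r/ci["fx"]
    v=np.r_[np.sin(th)*d/r,np.cos(th)];R,t=ci["R"],ci["t"]
    c=-R.T@t;w=R.T@v;return c+w*(z-c[2])/w[2]
def wproj(ci,P):
    p=np.asarray(P)@ci["R"].T+ci["t"];th=np.arctan2(np.hypot(p[:,0],p[:,1]),p[:,2]);ph=np.arctan2(p[:,1],p[:,0])
    return np.c_[ci["cx"]+ci["fx"]*th*np.cos(ph),ci["cy"]+ci["fx"]*th*np.sin(ph)]
E
python3 - <<'E'
from h import *
import cv2
im=cv2.imread("pics/w1.png");ci=np.load("w1.npy",allow_pickle=True).item()
def draw(v,P,cl,cr,k,n):
    c=cv2.resize(im[cr[1]:cr[3],cr[0]:cr[2]],None,fx=k,fy=k,interpolation=cv2.INTER_CUBIC)
    for p in wproj(ci,T(v,P)):
        cv2.circle(c,tuple(int(q) for q in ((p-np.array(cr[:2])+.5)*k)),3,cl,-1)
    cv2.imwrite(n,c)
draw([.565,-.0686,-.235],[(x,s*.007,.172) for x in(.085,.04,0,-.04,-.085) for s in(1,-1)]+[(a*.1,b*.08,.136) for a in(1,-1) for b in(1,-1)],(0,0,255),(120,90,320,300),3,"pics/d1.png")
draw([.5808,.249,.376],[(a*.01,b*c,.078) for a in(1,-1) for b in(1,-1) for c in(.055,.014)],(0,0,255),(390,30,550,230),4,"pics/d2.png")
E
```

```text
(no output)
```

View pics/d1.png

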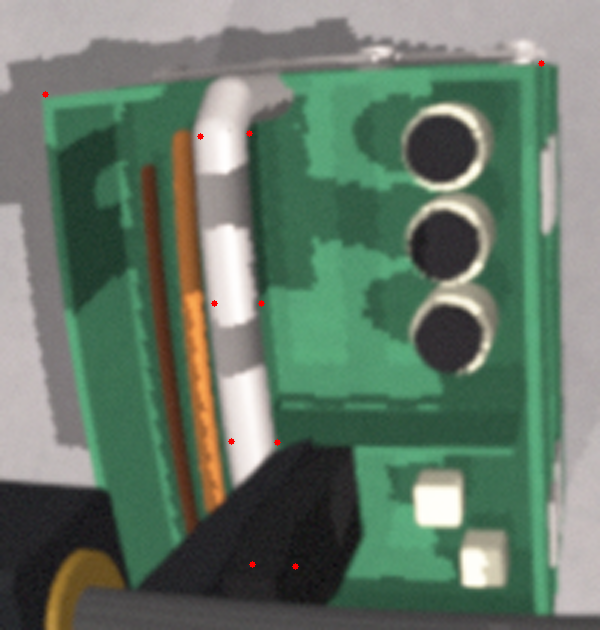

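View pics/d2.png

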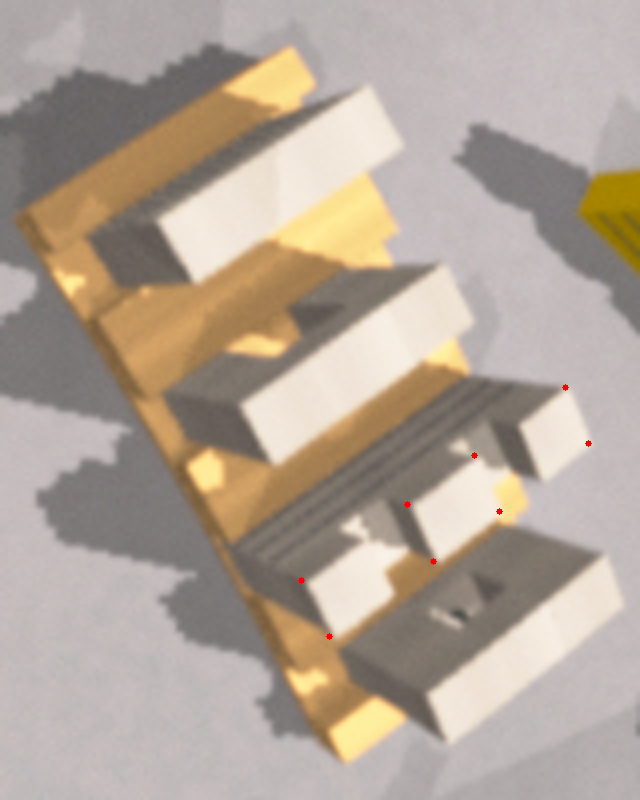

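```bash
python3 -c "
from h import *
go((.5644,-.0712,.170),76)"
```

```text
t 2.2 pos [0.563  0.0319 0.2708] rot [ 3.1413e+00 -1.0000e-04  2.9073e+00] F [-0.1  0.5  0.5] gap 0.0876 q [ 0.03  0.6  -0.28  1.73  0.21  0.84  0.99]
shift mm [ -25.4 -100.   100.8] yang now 76.58 turn 0.58
```

```bash
python3 -m crank '[[-8,-30,0,0.3],[-8,-30,0,0.3],[-7,-30,0,0],[-2,-10,15,0],[0,0,20,0]]'; python3 -m crank '[[0,0,20,0],[0,0,20,0],[0,0,15,0],[0,0,8,0],[0,0,0,0]]'; python3 - <<'E'
from h import *
from bench import get_image
import cv2
go((.5644,-.0712,.170),76)
cv2.imwrite("pics/w2.png",get_image("wrist"))
E
```

```text
time_s: 2.7
position: [0.5641, -0.0749, 0.2362]
eef_rot: [-3.14, 0.003, 2.891]
ft_force: [-0.6, 0.1, -0.3]
finger_gap: 0.0879
time_s: 3.2
position: [0.5631, -0.0718, 0.1719]
eef_rot: [-3.141, -0.002, 2.896]
ft_force: [-0.8, -0.3, 0.6]
finger_gap: 0.0883
t 3.2 pos [ 0.5631 -0.0718  0.1719] rot [-3.1414e+00 -1.8000e-03  2.8958e+00] F [-0.8 -0.3  0.6] gap 0.0883 q [ 0.19  0.73 -0.24  1.82  0.27  0.62  1.11]
shift mm [-1.1  0.9  1.9] yang now 75.91 turn -0.09
```

View pics/w2.png

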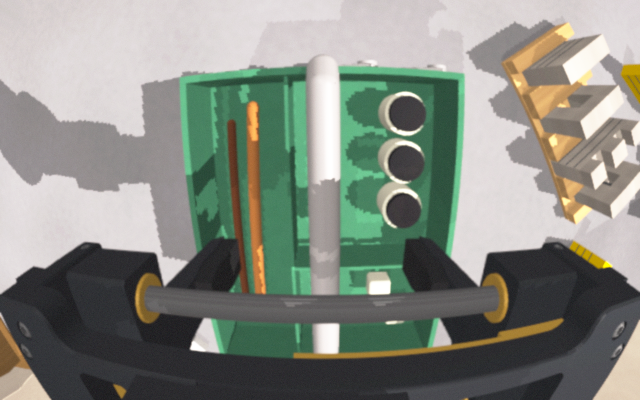

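The bar runs upright at column ~323, midway between the fingers (238 and 405), and is aligned with the tool. I'll close on it.

```bash
python3 -m crank '[[0,0,0,0],[0,0,0,0],[0,0,0,0],[0,0,0,0],[0,0,0,0]]' 0; python3 -m crank '[[0,0,0,0],[0,0,0,0],[0,0,0,0],[0,0,0,0],[0,0,0,0]]' 0; python3 - <<'E'
from h import *
go((.5644,-.0712,.170),76)
for n in range(0,1):
    q=np.linspace(0,1.833,26);y=115*(np.sin(1.047-q)-.866);z=115*(np.cos(1.047-q)-.5)
    print(np.c_[q,y,z].round(1)[::5]); print(np.c_[np.diff(y),-np.diff(z)].round(1).tolist())
E
```

```text
time_s: 3.75
position: [0.5637, -0.0722, 0.1729]
eef_rot: [3.141, 0.0, 2.895]
ft_force: [-0.1, -0.2, 0.7]
finger_gap: 0.0499
time_s: 4.25
position: [0.564, -0.0704, 0.1727]
eef_rot: [3.139, 0.0, 2.897]
ft_force: [1.5, 2.7, -2.0]
finger_gap: 0.0127
t 4.25 pos [ 0.564  -0.0704  0.1727] rot [3.1392e+00 3.0000e-04 2.8965e+00] F [ 1.5  2.7 -2. ] gap 0.0127 q [ 0.19  0.73 -0.24  1.82  0.27  0.62  1.11]
shift mm [-0.5 -0.6  2.7] yang now 75.96 turn -0.04
[[   0.    -0.     0. ]
 [   0.4  -27.2   31.9]
 [   0.7  -64.1   51.9]
 [   1.1 -105.7   57.3]
 [   1.5 -146.4   47.5]
 [   1.8 -181.    23.8]]
[[-4.5, -7.1], [-5.0, -6.8], [-5.5, -6.4], [-5.9, -6.0], [-6.4, -5.5], [-6.7, -5.1], [-7.1, -4.6], [-7.4, -4.0], [-7.7, -3.5], [-7.9, -2.9], [-8.1, -2.3], [-8.3, -1.7], [-8.4, -1.1], [-8.4, -0.5], [-8.4, 0.1], [-8.4, 0.8], [-8.3, 1.4], [-8.2, 2.0], [-8.0, 2.6], [-7.8, 3.1], [-7.6, 3.7], [-7.3, 4.3], [-6.9, 4.8], [-6.6, 5.3], [-6.2, 5.7]]
```

```bash
python3 -m crank '[[0,-4.5,-7.1,0],[0,-5,-6.8,0],[0,-5.5,-6.4,0],[0,-5.9,-6,0],[0,-6.4,-5.5,0]]' 0; python3 -c "
from h import *
go((.564,-.0704,.1727),76)"
```

```text
time_s: 4.75
position: [0.5577, -0.0971, 0.2047]
eef_rot: [3.139, 0.001, 2.897]
ft_force: [3.0, 4.2, -4.3]
finger_gap: 0.0128
t 4.75 pos [ 0.5577 -0.0971  0.2047] rot [3.1388e+00 8.0000e-04 2.8971e+00] F [ 3.   4.2 -4.3] gap 0.0128 q [ 0.25  0.68 -0.27  1.8   0.26  0.69  1.17]
shift mm [ 0.3 27.3 32.1] yang now 75.99 turn -0.01
```

Tracking the arc with small forces, so I'll carry on.

```bash
python3 -m crank '[[0,-6.7,-5.1,0],[0,-7.1,-4.6,0],[0,-7.4,-4,0],[0,-7.7,-3.5,0],[0,-7.9,-2.9,0]]' 0; python3 -m crank '[[0,-8.1,-2.3,0],[0,-8.3,-1.7,0],[0,-8.4,-1.1,0],[0,-8.4,-0.5,0],[0,-8.4,0.1,0]]' 0; python3 -c "
from h import *
go((.564,-.0704,.1727),76)"
```

```text
time_s: 5.25
position: [0.5487, -0.1348, 0.2252]
eef_rot: [3.141, 0.002, 2.895]
ft_force: [3.5, 1.8, -2.2]
finger_gap: 0.013
time_s: 5.75
position: [0.5385, -0.1769, 0.2299]
eef_rot: [-3.141, 0.003, 2.894]
ft_force: [8.2, -0.7, -10.2]
finger_gap: 0.0129
t 5.75 pos [ 0.5385 -0.1769  0.2299] rot [-3.1405e+00  2.6000e-03  2.8940e+00] F [  8.2  -0.7 -10.2] gap 0.0129 q [ 0.41  0.65 -0.29  1.77  0.26  0.75  1.31]
shift mm [  1.6 109.6  57.1] yang now 75.81 turn -0.19
```

```bash
python3 -m crank '[[0,-8.4,0.8,0],[0,-8.3,1.4,0],[0,-8.2,2,0],[0,-8,2.6,0],[0,-7.8,3.1,0]]' 0; python3 -m crank '[[0,-7.6,3.7,0],[0,-7.3,4.3,0],[0,-6.9,4.8,0],[0,-6.6,5.3,0],[0,-5,4.5,0]]' 0; python3 - <<'E'
from h import *
from bench import get_image
import cv2
go((.564,-.0704,.1727),76)
for n in ("top","scene"):cv2.imwrite(f"pics/{n}3.png",get_image(n))
E
```

```text
time_s: 6.25
position: [0.5294, -0.2153, 0.2194]
eef_rot: [3.141, 0.003, 2.895]
ft_force: [11.6, 1.8, -12.9]
finger_gap: 0.0129
time_s: 6.75
position: [0.522, -0.2466, 0.1967]
eef_rot: [3.139, 0.004, 2.896]
ft_force: [11.0, 2.8, -11.3]
finger_gap: 0.0133
t 6.75 pos [ 0.522  -0.2466  0.1967] rot [3.1393 0.0044 2.8959] F [ 11.    2.8 -11.3] gap 0.0133 q [ 0.53  0.71 -0.28  1.77  0.29  0.7   1.42]
shift mm [  2.2 181.   24.4] yang now 75.92 turn -0.08
```

View pics/scene3.png

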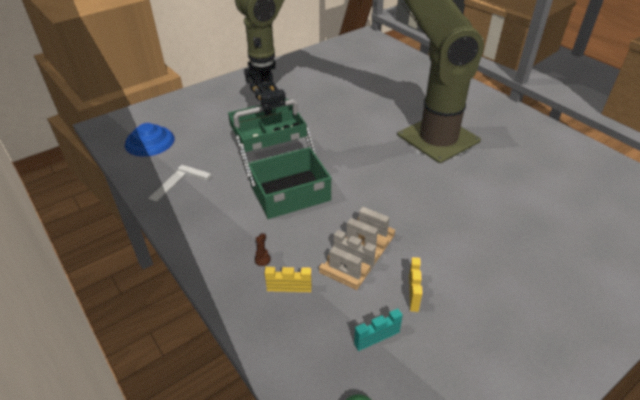

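The tray is at its open stop: the bar has moved 181 mm to −y and 24 mm up, and the picture shows the box uncovered. I'll release and retreat upward.

```bash
python3 -m crank '[[0,0,0,0],[0,0,0,0],[0,0,0,0],[0,0,0,0],[0,0,0,0]]' 0.6; python3 -m crank '[[0,0,-10,0],[0,0,-20,0],[0,0,-30,0],[0,0,-30,0],[0,0,-20,0]]'; python3 - <<'E'
from h import *
from bench import get_image
import cv2
go((.5808,.2490,.30),21.55)
np.save("w4.npy",camera_info("wrist"),allow_pickle=True)
cv2.imwrite("pics/w4.png",get_image("wrist"))
E
```

```text
time_s: 7.35
position: [0.5192, -0.2469, 0.1977]
eef_rot: [-3.141, -0.001, 2.895]
ft_force: [-0.1, -0.2, -0.3]
finger_gap: 0.0506
time_s: 7.85
position: [0.5203, -0.2467, 0.3106]
eef_rot: [-3.141, 0.003, 2.895]
ft_force: [-0.2, -0.4, 0.1]
finger_gap: 0.0527
t 7.85 pos [ 0.5203 -0.2467  0.3106] rot [-3.1413e+00  3.0000e-03  2.8953e+00] F [-0.2 -0.4  0.1] gap 0.0527 q [ 0.56  0.57 -0.33  1.65  0.22  0.96  1.48]
shift mm [ 62.3 495.5  10.2] yang now 75.89 turn 54.34
```

View pics/w4.png

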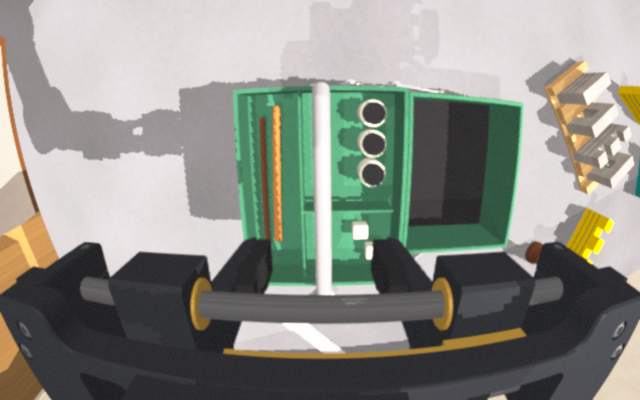

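```bash
python3 -m crank '[[3,20,0,0],[6,45,0,0],[6,48,0,0],[6,48,0,0],[6,48,0,0]]'; python3 -m crank '[[6,48,0,0],[6,48,0,0],[6,48,0,0],[6,48,0,0],[6,48,0,0]]' 0.4; python3 -m crank '[[5,35,0,0],[0,12,0,7],[0,0,0,8],[0,0,0,8],[0,0,0,8]]'; python3 -m crank '[[0,0,0,8],[0,0,0,8],[0,0,0,7.3],[0,0,0,0],[0,0,0,0]]'; python3 - <<'E'
from h import *
from bench import get_image
import cv2
go((.5808,.2490,.065),21.55)
np.save("w5.npy",camera_info("wrist"),allow_pickle=True)
cv2.imwrite("pics/w5.png",get_image("wrist"))
E
```

```text
time_s: 8.4
position: [0.5444, -0.0356, 0.308]
eef_rot: [-3.142, 0.0, 2.895]
ft_force: [1.1, -0.7, 0.7]
finger_gap: 0.0529
time_s: 8.9
position: [0.5738, 0.2046, 0.3079]
eef_rot: [-3.141, 0.0, 2.895]
ft_force: [1.6, -1.2, -0.4]
finger_gap: 0.0354
time_s: 9.4
position: [0.5803, 0.2497, 0.3077]
eef_rot: [-3.141, -0.0, 2.349]
ft_force: [0.0, -0.1, 0.8]
finger_gap: 0.0349
time_s: 9.9
position: [0.5804, 0.2497, 0.3077]
eef_rot: [-3.141, 0.0, 1.951]
ft_force: [-0.0, 0.3, 0.2]
finger_gap: 0.0354
t 9.9 pos [0.5804 0.2497 0.3077] rot [-3.1415  0.      1.9507] F [-0.   0.3  0.2] gap 0.0354 q [-0.46  0.64 -0.04  1.48  0.03  1.02 -0.13]
shift mm [-8.000e-01  1.000e-01  2.427e+02] yang now 21.77 turn 0.22
```

View pics/w5.png

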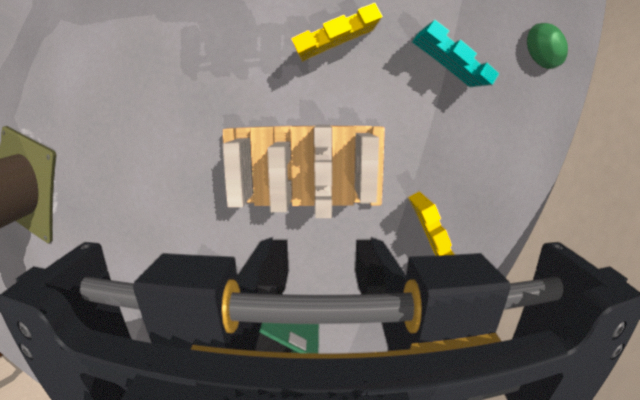

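The rack's candidates are four grey tiles at columns ~237, 278, 323 and 368. Only the one at (323, 170) has a notched top, and it is the longest and grey. The notched yellow pieces at (337, 32) and (430, 225) and the turquoise one at (455, 53) are look-alikes. I'll descend partway and confirm in an enlarged crop.

```bash
python3 -m crank '[[0,0,20,0.2],[0,0,40,0],[0,0,40,0],[0,0,40,0],[0,0,32,0]]'; python3 -m crank '[[0,0,0,0],[0,0,0,0],[0,0,0,0],[0,0,0,0],[0,0,0,0]]'; python3 - <<'E'
from h import *
from bench import get_image
import cv2
go((.5808,.2490,.061),21.55)
ci=camera_info("wrist")
im=get_image("wrist");im=cv2.resize(im[60:310,220:430],None,fx=2.4*1.3,fy=2.4,interpolation=cv2.INTER_CUBIC)if 0 else im
k=2.4;c=cv2.resize(im[60:310,200:450],None,fx=k,fy=k,interpolation=cv2.INTER_CUBIC)
for p in wproj(ci,T([.5808,.249,.376],[(a*.01,b*d,.078) for a in(1,-1) for b in(1,-1) for d in(.055,.014)])):
    cv2.circle(c,tuple(int(q) for q in (p-[200,60]+.5)*k),3,(0,0,255),-1)
cv2.imwrite("pics/w6.png",c)
E
```

```text
time_s: 10.45
position: [0.5799, 0.2493, 0.1335]
eef_rot: [-3.14, -0.001, 1.946]
ft_force: [1.3, -0.1, -0.7]
finger_gap: 0.0356
time_s: 10.95
position: [0.5814, 0.25, 0.1372]
eef_rot: [3.139, -0.0, 1.944]
ft_force: [0.3, -0.3, -0.5]
finger_gap: 0.0349
t 10.95 pos [0.5814 0.25   0.1372] rot [ 3.1388e+00 -3.0000e-04  1.9441e+00] F [ 0.3 -0.3 -0.5] gap 0.0349 q [-0.46  0.84 -0.04  1.64  0.05  0.65 -0.15]
shift mm [-0.7 -1.2 76.2] yang now 21.39 turn -0.16
```

View pics/w6.png

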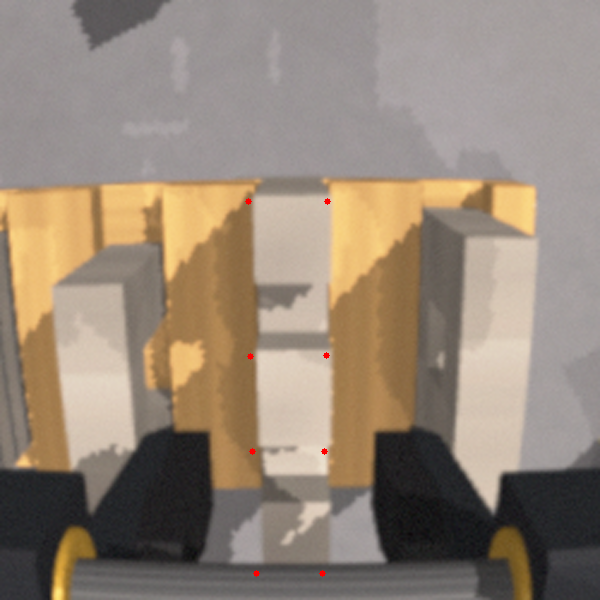

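Confirmed: the crop shows the grey notched tile centred between the fingers (fingers at 210/375, tile at 256–330). Descending now.

```bash
python3 -m crank '[[0,0,15,0],[0,0,20,0],[0,0,20,0],[0,0,15,0],[0,0,6,0]]'; python3 -m crank '[[0,0,0,0],[0,0,0,0],[0,0,0,0],[0,0,0,0],[0,0,0,0]]' 0; python3 -m crank '[[0,0,0,0],[0,0,0,0],[0,0,0,0],[0,0,0,0],[0,0,0,0]]' 0; python3 - <<'E'
from h import *
from bench import get_image
import cv2
go((.5808,.2490,.061),21.55)
cv2.imwrite("pics/w7.png",get_image("wrist"))
E
```

```text
time_s: 11.5
position: [0.5794, 0.2491, 0.0574]
eef_rot: [-3.138, 0.0, 1.944]
ft_force: [-0.1, 0.1, 0.1]
finger_gap: 0.0354
time_s: 12.0
position: [0.5808, 0.2497, 0.0601]
eef_rot: [3.141, -0.0, 1.944]
ft_force: [-0.2, -0.0, -1.2]
finger_gap: 0.0195
time_s: 12.5
position: [0.5808, 0.2497, 0.06]
eef_rot: [3.141, -0.0, 1.944]
ft_force: [-0.5, -0.5, 4.7]
finger_gap: 0.0194
t 12.5 pos [0.5808 0.2497 0.06  ] rot [ 3.1410e+00 -1.0000e-04  1.9439e+00] F [-0.5 -0.5  4.7] gap 0.0194 q [-0.46  0.96 -0.03  1.67  0.06  0.51 -0.16]
shift mm [-0.6 -0.3 -1. ] yang now 21.37 turn -0.18
```

View pics/w7.png

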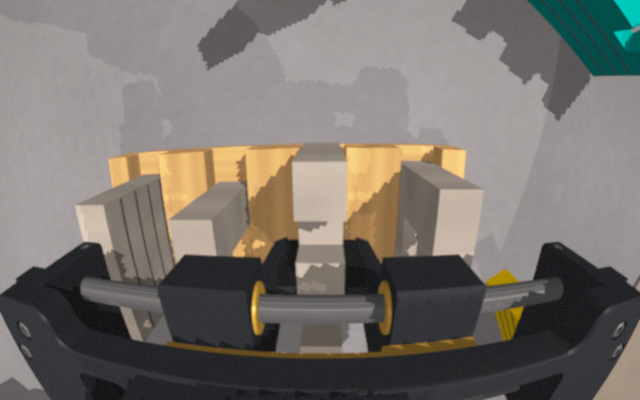

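```bash
python3 -m crank '[[0,0,-8,0],[0,0,-20,0],[0,0,-35,0],[0,0,-40,0],[0,0,-40,0]]' 0; python3 -m crank '[[0,0,-30,0],[0,0,-17,0],[0,0,0,0],[0,0,0,0],[0,0,0,0]]' 0;  python3 - <<'E'
from h import *
from bench import get_image
import cv2
go((.568,-.058,.25),-13.4)
cv2.imwrite("pics/w8.png",get_image("wrist"))
E
```

```text
time_s: 13.05
position: [0.58, 0.2492, 0.2036]
eef_rot: [-3.14, 0.0, 1.944]
ft_force: [0.7, 0.2, -1.0]
finger_gap: 0.02
time_s: 13.55
position: [0.5796, 0.2491, 0.2479]
eef_rot: [-3.138, 0.0, 1.944]
ft_force: [0.2, -0.6, -1.5]
finger_gap: 0.0196
t 13.55 pos [0.5796 0.2491 0.2479] rot [-3.1381e+00  2.0000e-04  1.9440e+00] F [ 0.2 -0.6 -1.5] gap 0.0196 q [-0.46  0.7  -0.04  1.56  0.03  0.89 -0.14]
shift mm [-281.7 -122.8   -1.7] yang now 21.38 turn 34.78
```

View pics/w8.png

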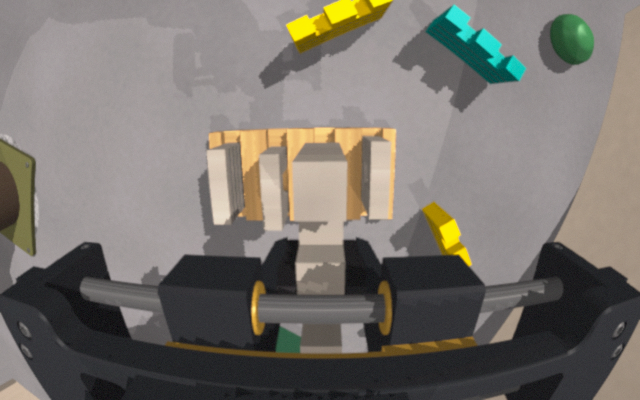

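The tile is held upright and the three others stay in the rack. Next: carry it to the case.

```bash
python3 -m crank '[[-15,-7,0,0],[-30,-13,0,0],[-35,-15,0,0],[-40,-18,0,0],[-40,-18,0,0]]' 0; python3 -m crank '[[-40,-18,0,0],[-40,-17,0,0],[-30,-12,0,0],[-12,-5,0,7],[0,0,0,7]]' 0; python3 -m crank '[[0,0,0,7],[0,0,0,7],[0,0,0,6.8],[0,0,0,0],[0,0,0,0]]' 0; python3 - <<'E'
from h import *
from bench import get_image
import cv2
go((.568,-.058,.056),-13.4)
np.save("w9.npy",camera_info("wrist"),allow_pickle=True)
for n in("wrist","top"):cv2.imwrite(f"pics/{n}9.png",get_image(n))
E
```

```text
time_s: 14.1
position: [0.5719, 0.0717, 0.2489]
eef_rot: [-3.14, 0.001, 1.944]
ft_force: [1.0, -0.7, -0.6]
finger_gap: 0.0197
time_s: 14.6
position: [0.5674, -0.0635, 0.249]
eef_rot: [-3.14, 0.002, 1.687]
ft_force: [-0.7, -0.1, -1.9]
finger_gap: 0.0199
time_s: 15.1
position: [0.5682, -0.0587, 0.2492]
eef_rot: [-3.141, 0.001, 1.339]
ft_force: [0.6, 0.3, -0.3]
finger_gap: 0.0199
t 15.1 pos [ 0.5682 -0.0587  0.2492] rot [-3.1406e+00  8.0000e-04  1.3386e+00] F [ 0.6  0.3 -0.3] gap 0.0199 q [-0.04  0.63  0.1   1.75 -0.08  0.77 -0.13]
shift mm [  0.7  -0.2 193.2] yang now -13.3 turn 0.1
```

View pics/wrist9.png

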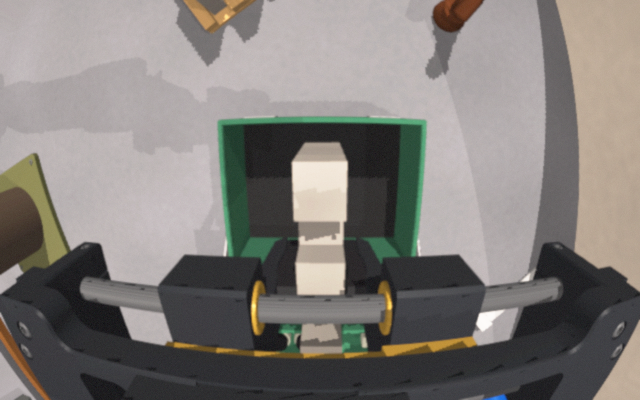

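View pics/top9.png

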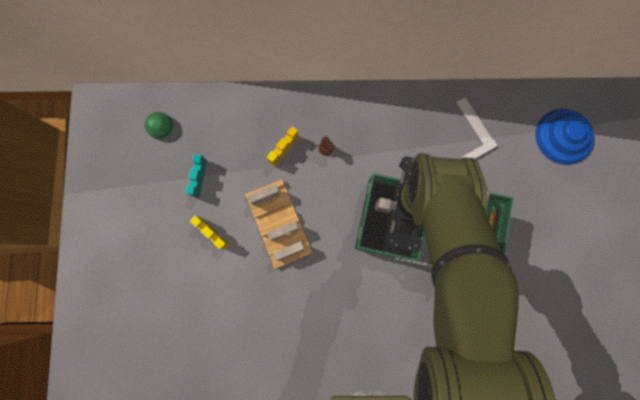

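```bash
python3 - <<'E'
from h import *
ci=np.load("w9.npy",allow_pickle=True).item()
c=np.array([.565,-.0695]);a=np.radians(-13.4);R=np.array([[np.cos(a),-np.sin(a)],[np.sin(a),np.cos(a)]])
for px in [(219,121),(323,120),(427,121)]:
    w=wray(ci,px,.09);print(px,w.round(4),(R.T@(w[:2]-c)).round(4))
E
```

```text
(219, 121) [0.4884 0.0293 0.09  ] [-0.0974  0.0783]
(323, 120) [0.5843 0.0048 0.09  ] [0.0015 0.0767]
(427, 121) [ 0.6814 -0.016   0.09  ] [0.1008 0.079 ]
```

The box rim reads where it should, within 3 mm, so I'm lowering.

```bash
python3 -m crank '[[0,0,15,0],[0,0,30,0],[0,0,35,0],[0,0,35,0],[0,0,30,0]]' 0; python3 -m crank '[[0,0,20,0],[0,0,12,0],[0,0,6,0],[0,0,3,0],[0,0,2,0]]' 0;python3 -m crank '[[0,0,1,0],[0,0,1,0],[0,0,0,0],[0,0,0,0],[0,0,0,0]]' 0; python3 - <<'E'
from h import *
from bench import get_image
import cv2
go((.568,-.058,.056),-13.4)
cv2.imwrite("pics/w10.png",get_image("wrist"))
E
```

```text
time_s: 15.7
position: [0.5686, -0.0579, 0.103]
eef_rot: [-3.141, -0.0, 1.338]
ft_force: [-0.3, -0.1, -1.2]
finger_gap: 0.0194
time_s: 16.2
position: [0.5695, -0.058, 0.0622]
eef_rot: [3.14, -0.0, 1.337]
ft_force: [-0.6, -0.8, -0.6]
finger_gap: 0.0195
time_s: 16.7
position: [0.569, -0.0578, 0.0598]
eef_rot: [3.141, -0.0, 1.337]
ft_force: [0.6, -0.7, -1.0]
finger_gap: 0.0197
t 16.7 pos [ 0.569  -0.0578  0.0598] rot [ 3.1413e+00 -1.0000e-04  1.3367e+00] F [ 0.6 -0.7 -1. ] gap 0.0197 q [-0.01  0.92  0.05  1.86 -0.11  0.37 -0.11]
shift mm [-0.4 -0.9  3.8] yang now -13.41 turn -0.01
```

View pics/w10.png

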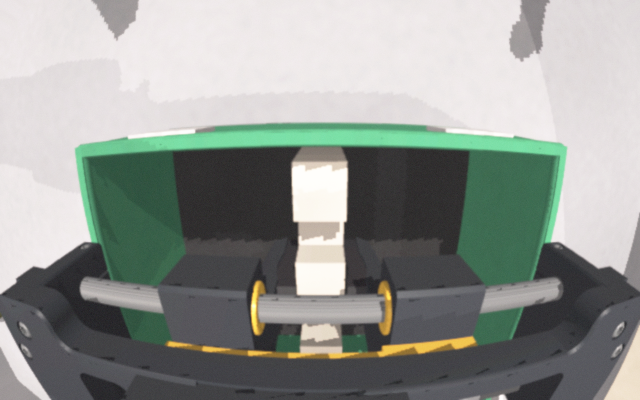

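```bash
python3 -m crank '[[0,0,1,0],[0,0,1,0],[0,0,1,0],[0,0,0,0],[0,0,0,0]]' 0;python3 -m crank '[[0,0,1,0],[0,0,0.5,0],[0,0,0,0],[0,0,0,0],[0,0,0,0]]' 0; 
```

```text
time_s: 17.25
position: [0.5688, -0.0578, 0.0565]
eef_rot: [-3.141, -0.0, 1.337]
ft_force: [-0.8, -0.7, -2.2]
finger_gap: 0.0198
time_s: 17.75
position: [0.5691, -0.0579, 0.0559]
eef_rot: [3.141, -0.0, 1.337]
ft_force: [-1.4, 1.2, 6.2]
finger_gap: 0.0197
```

Fz went from −2 to +6 N at the expected height, so the tile is on the floor. Opening the fingers.

```bash
python3 -m crank '[[0,0,0,0],[0,0,0,0],[0,0,0,0],[0,0,0,0],[0,0,0,0]]' 0.4;python3 -m crank '[[0,0,-5,0],[0,0,-15,0],[0,0,-25,0],[0,0,-30,0],[0,0,-30,0]]' 0.4;python3 -m crank '[[0,0,-35,0],[0,0,-35,0],[0,0,-35,0],[0,0,-30,0],[0,0,-10,0]]' 0.4; python3 - <<'E'
from h import *
from bench import get_image
import cv2
go((.522,-.2466,.30),76)
ci=camera_info("wrist");np.save("w11.npy",ci,allow_pickle=True)
cv2.imwrite("pics/w11.png",get_image("wrist"))
E
```

```text
time_s: 18.25
position: [0.5689, -0.0578, 0.055]
eef_rot: [-3.141, -0.0, 1.337]
ft_force: [-0.8, -0.0, -0.1]
finger_gap: 0.0353
time_s: 18.75
position: [0.5688, -0.0579, 0.1622]
eef_rot: [3.141, -0.0, 1.336]
ft_force: [-0.2, -0.4, 1.0]
finger_gap: 0.0353
time_s: 19.25
position: [0.5702, -0.0582, 0.3096]
eef_rot: [3.135, -0.001, 1.336]
ft_force: [0.1, -0.1, -0.6]
finger_gap: 0.0352
t 19.25 pos [ 0.5702 -0.0582  0.3096] rot [ 3.1346e+00 -1.4000e-03  1.3362e+00] F [ 0.1 -0.1 -0.6] gap 0.0352 q [-0.05  0.55  0.11  1.67 -0.08  0.91 -0.14]
shift mm [-194.5   -3.1    9.3] yang now -13.44 turn -89.44
```

View pics/w11.png

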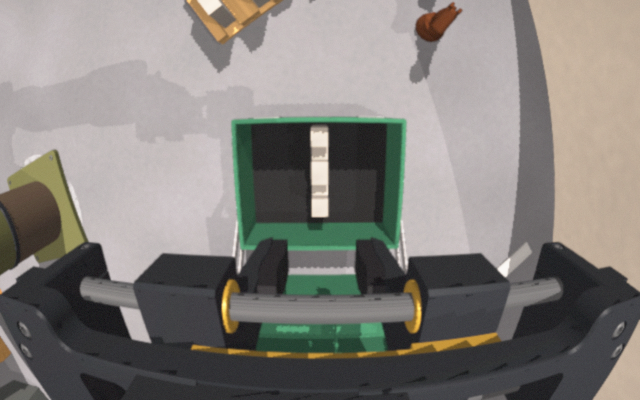

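The tile stands upright alone in the compartment (columns 310–328, rows 125–217). Now back to the bar to shut the tray.

```bash
python3 -m crank '[[-20,0,0,0],[-45,0,0,0],[-48,-1,0,0],[-48,-1,0,0],[-33,-1,0,0]]' 0.9; python3 -m crank '[[0,0,0,-6],[0,0,0,-8,0],[0,0,0,-8],[0,0,0,-8],[0,0,0,-8]]' ; python3 -c "
from h import *
go((.522,-.2466,.194),76)"
```

```text
time_s: 19.8
position: [0.5185, -0.2494, 0.3041]
eef_rot: [-3.139, 0.002, 1.333]
ft_force: [0.5, -1.1, -0.1]
finger_gap: 0.0728
t 19.8 pos [ 0.5185 -0.2494  0.3041] rot [-3.1391e+00  1.6000e-03  1.3329e+00] F [ 0.5 -1.1 -0.1] gap 0.0728 q [ 0.31  0.57  0.1   1.67 -0.07  0.92  0.2 ]
shift mm [  3.7   3.1 110.1] yang now -13.63 turn -89.63validation failed for argument at $[1]...
```

I had typed a fifth number in one row and that call was refused whole. Repeating the turn.

```bash
python3 -m crank '[[0,0,0,-6],[0,0,0,-8],[0,0,0,-8],[0,0,0,-8],[0,0,0,-8]]' ;python3 -m crank '[[0,0,0,-8],[0,0,0,-8],[0,0,0,-8],[0,0,0,-8],[0,0,0,-8]]'; python3 -m crank '[[0,0,0,-8],[0,0,0,-3.5],[0,0,0,0],[0,0,0,0],[0,0,0,0]]'; python3 - <<'E'
from h import *
from bench import get_image
import cv2
go((.5205,-.2466,.194),76)
cv2.imwrite("pics/w12.png",get_image("wrist"))
E
```

```text
time_s: 20.3
position: [0.52, -0.2455, 0.3039]
eef_rot: [-3.14, -0.002, 2.006]
ft_force: [-0.7, 0.5, 0.0]
finger_gap: 0.079
time_s: 20.8
position: [0.52, -0.2455, 0.3039]
eef_rot: [-3.142, -0.003, 2.704]
ft_force: [-0.9, -0.4, -0.7]
finger_gap: 0.0794
time_s: 21.3
position: [0.5206, -0.2457, 0.3047]
eef_rot: [3.141, -0.001, 2.898]
ft_force: [-0.1, -0.5, -0.3]
finger_gap: 0.0791
t 21.3 pos [ 0.5206 -0.2457  0.3047] rot [ 3.1415e+00 -9.0000e-04  2.8976e+00] F [-0.1 -0.5 -0.3] gap 0.0791 q [ 0.57  0.58 -0.35  1.65  0.23  0.95  1.46]
shift mm [ -0.2  -0.9 110.7] yang now 76.02 turn 0.02
```

View pics/w12.png

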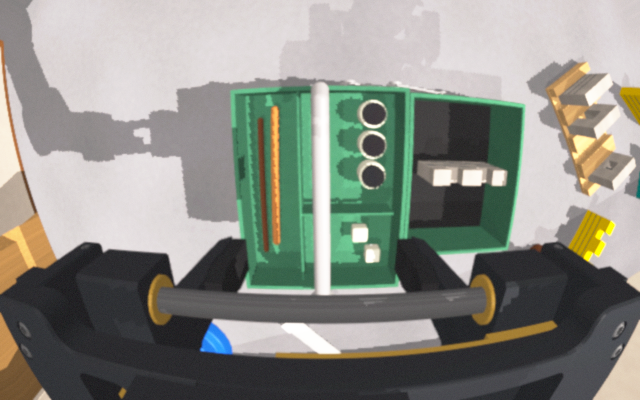

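The bar is at column 321, centred between the fingers (245 and 398), and the tile stands in the box at (465, 175). Descending 110 mm and gripping.

```bash
python3 -m crank '[[0,-1,15,0],[0,0,30,0],[0,0,30,0],[0,0,20,0],[0,0,10,0]]';python3 -m crank '[[0,0,4,0],[0,0,0,0],[0,0,0,0],[0,0,0,0],[0,0,0,0]]'; python3 -m crank '[[0,0,0,0],[0,0,0,0],[0,0,0,0],[0,0,0,0],[0,0,0,0]]' 0; python3 -m crank '[[0,0,0,0],[0,0,0,0],[0,0,0,0],[0,0,0,0],[0,0,0,0]]' 0;  python3 -c "
from h import *
go((.564,-.0704,.1727),76)"
```

```text
time_s: 21.85
position: [0.5197, -0.2464, 0.1982]
eef_rot: [3.141, -0.003, 2.898]
ft_force: [0.8, -0.7, 0.4]
finger_gap: 0.0795
time_s: 22.35
position: [0.5211, -0.247, 0.1968]
eef_rot: [-3.141, 0.001, 2.898]
ft_force: [-0.2, -0.0, 0.5]
finger_gap: 0.0793
time_s: 22.85
position: [0.5207, -0.2468, 0.1961]
eef_rot: [3.142, -0.0, 2.899]
ft_force: [0.3, -0.3, -0.3]
finger_gap: 0.0416
time_s: 23.35
position: [0.5208, -0.2462, 0.196]
eef_rot: [3.141, -0.0, 2.899]
ft_force: [0.8, 1.1, -0.4]
finger_gap: 0.0127
t 23.35 pos [ 0.5208 -0.2462  0.196 ] rot [ 3.1407e+00 -1.0000e-04  2.8992e+00] F [ 0.8  1.1 -0.4] gap 0.0127 q [ 0.54  0.71 -0.3   1.77  0.31  0.7   1.4 ]
shift mm [  0.3 181.   23.5] yang now 76.11 turn 0.11
```

```bash
python3 -m crank '[[0,6.2,-5.7,0],[0,6.6,-5.3,0],[0,6.9,-4.8,0],[0,7.3,-4.3,0],[0,7.6,-3.7,0]]' 0; python3 -m crank '[[0,7.8,-3.1,0],[0,8,-2.6,0],[0,8.2,-2,0],[0,8.3,-1.4,0],[0,8.4,-0.8,0]]' 0;  python3 -c "
from h import *
go((.564,-.0704,.1727),76)"
```

```text
time_s: 23.85
position: [0.5287, -0.2125, 0.22]
eef_rot: [-3.142, -0.001, 2.899]
ft_force: [1.0, -1.4, -10.7]
finger_gap: 0.0131
time_s: 24.35
position: [0.5381, -0.1731, 0.2298]
eef_rot: [-3.141, -0.002, 2.899]
ft_force: [-1.4, -2.8, -8.4]
finger_gap: 0.0129
t 24.35 pos [ 0.5381 -0.1731  0.2298] rot [-3.1411e+00 -1.7000e-03  2.8985e+00] F [-1.4 -2.8 -8.4] gap 0.0129 q [ 0.41  0.65 -0.31  1.77  0.27  0.76  1.29]
shift mm [ -0.5 106.   57. ] yang now 76.07 turn 0.07
```

```bash
python3 -m crank '[[0,8.4,-0.1,0],[0,8.4,0.5,0],[0,8.4,1.1,0],[0,8.3,1.7,0],[0,8.1,2.3,0]]' 0; python3 -m crank '[[0,7.9,2.9,0],[0,7.7,3.5,0],[0,7.4,4,0],[0,7.1,4.6,0],[0,6.7,5.1,0]]' 0;  python3 -c "
from h import *
go((.564,-.0704,.1727),76)"
```

```text
time_s: 24.85
position: [0.5481, -0.132, 0.2241]
eef_rot: [3.141, -0.002, 2.899]
ft_force: [-4.6, 0.6, -5.7]
finger_gap: 0.0129
time_s: 25.35
position: [0.5566, -0.0958, 0.2036]
eef_rot: [3.141, -0.003, 2.9]
ft_force: [-5.3, 1.7, -6.3]
finger_gap: 0.0129
t 25.35 pos [ 0.5566 -0.0958  0.2036] rot [ 3.1408e+00 -3.0000e-03  2.8996e+00] F [-5.3  1.7 -6.3] gap 0.0129 q [ 0.26  0.69 -0.29  1.8   0.28  0.7   1.15]
shift mm [-1.2 26.4 30.9] yang now 76.13 turn 0.13
```

```bash
python3 -m crank '[[0,6.4,5.5,0],[0,5.9,6,0],[0,5.5,6.4,0],[0,5,6.6,0],[0,3.5,5.5,0]]' 0; python3 -m crank '[[0,0,0,0],[0,0,0,0],[0,0,0,0],[0,0,0,0],[0,0,0,0]]' 0;  python3 -c "
from h import *
go((.564,-.0704,.1727),76)"
```

```text
time_s: 25.85
position: [0.5626, -0.0704, 0.1731]
eef_rot: [3.141, -0.004, 2.9]
ft_force: [-5.6, 0.7, -7.3]
finger_gap: 0.0125
time_s: 26.35
position: [0.5625, -0.0708, 0.1737]
eef_rot: [3.141, -0.004, 2.899]
ft_force: [-6.5, 2.8, -7.3]
finger_gap: 0.0127
t 26.35 pos [ 0.5625 -0.0708  0.1737] rot [ 3.141  -0.0036  2.8995] F [-6.5  2.8 -7.3] gap 0.0127 q [ 0.2   0.73 -0.26  1.82  0.29  0.63  1.09]
shift mm [-1.3  0.7  1. ] yang now 76.13 turn 0.13
```

The tray is still about 1 mm off the stop and its weight is on the gripper (Fz −7 N). I'll press it gently home.

```bash
python3 -m crank '[[0,0.4,0.6,0],[0,0.4,0.6,0],[0,0.3,0.5,0],[0,0,0,0],[0,0,0,0]]' 0;  python3 -c "
from h import *
go((.564,-.0704,.1727),76)"
```

```text
time_s: 26.85
position: [0.5627, -0.0701, 0.1723]
eef_rot: [3.142, -0.003, 2.899]
ft_force: [-7.3, 1.0, -4.7]
finger_gap: 0.0128
t 26.85 pos [ 0.5627 -0.0701  0.1723] rot [ 3.1415 -0.0035  2.8992] F [-7.3  1.  -4.7] gap 0.0128 q [ 0.2   0.73 -0.26  1.82  0.3   0.63  1.09]
shift mm [-1.3 -0.  -0.4] yang now 76.11 turn 0.11
```

```bash
python3 -m crank '[[0,0.4,0.6,0],[0,0.3,0.6,0],[0,0.2,0.5,0],[0,0,0,0],[0,0,0,0]]' 0;  python3 -c "
from h import *
go((.564,-.0704,.1727),76)"
```

```text
time_s: 27.35
position: [0.5628, -0.0701, 0.172]
eef_rot: [-3.14, -0.003, 2.898]
ft_force: [-10.0, 0.6, 5.9]
finger_gap: 0.0127
t 27.35 pos [ 0.5628 -0.0701  0.172 ] rot [-3.1403e+00 -2.8000e-03  2.8984e+00] F [-10.    0.6   5.9] gap 0.0127 q [ 0.19  0.74 -0.26  1.82  0.3   0.63  1.09]
shift mm [-1.2 -0.  -0.7] yang now 76.06 turn 0.06
```

Fz has reversed to +6 N without further travel, so the tray is on its shut stop. Releasing and backing off upward.

```bash
python3 -m crank '[[0,0,0,0],[0,0,0,0],[0,0,0,0],[0,0,0,0],[0,0,0,0]]' 0.7; python3 -m crank '[[0,0,-10,0],[0,0,-25,0],[0,0,-30,0],[0,0,-30,0],[0,0,-20,0]]'; python3 -m crank '[[0,45,0,0],[0,45,0,0],[0,45,0,0],[0,45,0,0],[0,45,0,0]]'; python3 -m crank '[[0,45,0,0],[0,45,0,0],[0,45,0,0],[0,45,0,0],[0,20,0,0]]'; python3 -m crank '[[0,0,0,0],[0,0,0,0],[0,0,0,0],[0,0,0,0],[0,0,0,0]]'; python3 - <<'E'
from h import *
from bench import get_image
import cv2
go((.564,-.0704,.1727),76)
s=get_image("scene");t=get_image("top")
cv2.imwrite("pics/s14.png",s);cv2.imwrite("pics/t14.png",t)
a=cv2.imread("pics/top0.png")
cv2.imwrite("pics/cmp.png",np.vstack([cv2.resize(i[100:280,180:460],None,fx=1.6,fy=1.6) for i in(a,t)]))
E
```

```text
time_s: 27.85
position: [0.5652, -0.0701, 0.171]
eef_rot: [3.141, 0.001, 2.899]
ft_force: [0.2, -0.3, 0.2]
finger_gap: 0.0506
time_s: 28.35
position: [0.5653, -0.0701, 0.2887]
eef_rot: [3.141, 0.003, 2.899]
ft_force: [0.8, -0.3, -0.1]
finger_gap: 0.0617
time_s: 28.85
position: [0.6189, 0.15, 0.2867]
eef_rot: [3.141, 0.001, 2.899]
ft_force: [0.7, -1.0, -0.5]
finger_gap: 0.0617
time_s: 29.35
position: [0.6654, 0.3483, 0.286]
eef_rot: [3.138, -0.002, 2.904]
ft_force: [0.0, -0.8, 1.3]
finger_gap: 0.0616
time_s: 29.85
position: [0.6671, 0.3408, 0.2863]
eef_rot: [-3.141, 0.001, 2.897]
ft_force: [-0.0, -0.2, -0.0]
finger_gap: 0.0615
t 29.85 pos [0.6671 0.3408 0.2863] rot [-3.1413e+00  5.0000e-04  2.8969e+00] F [-0.  -0.2 -0. ] gap 0.0615 q [-0.43  0.86 -0.26  1.07  0.21  1.24  0.65]
shift mm [   0.5 -423.9  113.7] yang now 75.98 turn -0.02
```

View pics/s14.png

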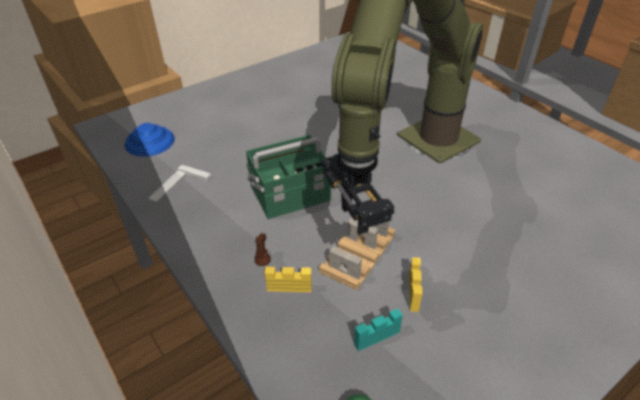

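View pics/cmp.png

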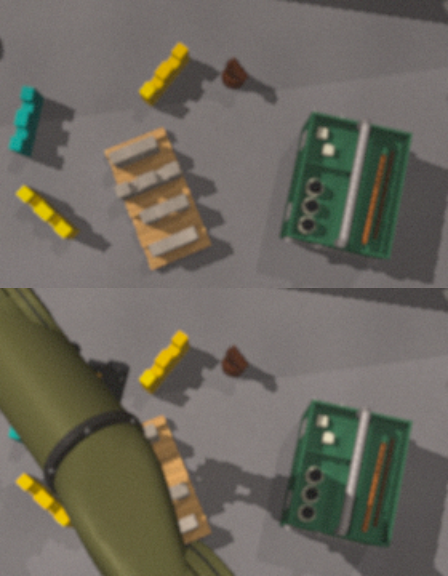

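The case matches its starting picture: the bar is in the same place and the tray is flush. The knight and the visible parts of the other tiles haven't moved, and the arm is clear with about 0 N on it. Handing in.

```bash
python3 -c "
from bench import workorder
print(workorder.sign_off())"
```

```text
the job is handed in; nothing more can be done
None
```

I packed the battlemented tile and handed the job in at about 30 s of the 72 s. The sign-off gives no verdict.

- **Opening:** I gripped the tray by its bar and guided it along its arc to the open stop. The bar ended 181 mm to −y and 24 mm up, exactly as specified.
- **Packing:** I lifted the grey notched tile from the rack and lowered it until the force changed from −2 to +6 N at the expected height, then released it. The wrist picture showed it standing upright in the middle of the compartment.
- **Closing:** I guided the tray back along the arc. It stopped about 1 mm short, so I pressed it gently until the force reversed from −7 to +6 N with no further travel, then let go and backed off.

**Last checks:**
- The shut case looks the same as in the starting top view, with the bar in the same place.
- The knight had not visibly moved, and neither had the parts of the three other tiles I could see. The arm partly hid the rack in the last pictures.
- I could not see the tile through the shut tray, so that it still stands rests on the picture taken just before closing.
- The robot was touching nothing, with about 0 N at the wrist.

The only slip was one mistyped command, which was refused whole and moved nothing.

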